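Couple the bench magnifier to its ball stand

TASK

Set the magnifier on its stand: lower its socket over the steel ball and, with the lever still up, press until the ball snaps fully home and the tell-tale pin on top of the block stands up. Then press the latch lever fully down and let go, leaving the magnifier sitting level on the stand. Press gently, never leaning on the stand with as much as 30 N (about 3 kg), which would squash its cushion spring by 5 mm, and leave the other things on the table where they are.

Things in the scene. Friction and masses are not known exactly. Their poses are not given: they have to be found in the camera images.
- magnifier: Magnifier head, loose, 0.3 to 0.45 kg: a plain aluminium socket block 48 (x) x 48 (y) x 46 mm high, carrying a round lens on a short arm along +x. Origin: centre of the block's underside, on the socket axis; z up. Take it by the two bare y faces of the block, 48 mm apart. It may be seated at any yaw.
- socket_mouth (a point): Centre of the socket's mouth in the block's underside (same point as the magnifier's origin). Round bore 29 mm wide, 36 mm deep, 3 mm chamfer. Two spring detents stick into it 13 mm up: pushing the ball past them takes about 10 to 16 N in all (its weight gives 4); then it snaps in and the underside lands on the stand's shoulder plate: fully home. If it jams, lift and shift 1-2 mm.
- lens_centre (a point): Middle of the lens: black ring 80 mm across, 12 mm thick, 18 to 30 mm above the block's underside, 95 mm along +x from the socket axis, on a 12 mm arm.
- telltale (a joint): Tell-tale pin, 6 mm thick steel, in the middle of the block's top: height in m by which the ball lifts it. 0 (tip 1 mm above the block's top) with no ball; about 0.005 when the ball is fully home.
- lever (a joint): Latch lever on the block: flat steel bar 12 mm wide, 44 mm long, on a y-axis hinge 16 mm toward +x and 14 mm toward -y of the socket axis, 51.5 mm above the underside; it runs toward -x beside the tell-tale. Rad: 0 raised (34 degrees), 0.6 fully down (level). Stiff: stays where left; its pad needs about 5 to 7 N downward.
- lever_pad (a point): Middle of the top of the 15 mm round pad near the lever's free end, 38 mm from its hinge: press here, e.g. with shut fingers. Raised it lies about 81 mm above the block's underside, 10 mm toward -x of the socket axis; fully down about 61 mm above and 22 mm toward -x; always 14 mm toward -y.
- stand: Magnifier stand, fixed to the table: round dark foot 110 mm across, 14 mm thick; sleeve; rod with a flat shoulder plate 44 mm across and, above it, a steel ball 25 mm across on a 13 mm neck. Origin: centre of the foot's underside, on the table, straight below the ball.
- sleeve_top (a point): Top of the stand's upright sleeve (28 mm thick), 68 mm above the table, on the ball's axis. The rod is clamped in it at a height that is not measured: the ball's centre is anywhere from 100 to 130 mm above the table. The ball's centre is 22 mm above the shoulder plate's top face, the ball's top 34.5 mm above it.
- cushion (a joint): Stiff cushion spring under the stand's shoulder plate and ball, which sink together: how far they are pressed down, in m. 0 unloaded; 6 N per mm of straight downward load (the magnifier's weight counts, about 4 N); it must not pass 0.005 (about 30 N).
- wax_cake: small slab of pale wax, 45 x 55 x 22 mm, lying close to the stand, roughly on the robot's side; origin under its centre. A bystander.
- stamp: wooden printing stamp, 50 x 50 mm, 50 mm high with its knob; origin under its centre. A bystander.
- tumbler: glass tumbler, 72 mm across, 95 mm high; origin under its centre. A bystander.
- pen_cup: white cup, 72 mm across, 85 mm high; origin under its centre. A bystander.
- resin_jar: amber jar with steel cap, 64 mm across, 85 mm high; origin under its centre. A bystander.
- dish: blue bowl, 90 mm across, 32 mm high; origin under its centre. A bystander.
Mind the look-alikes: they are no part of the job. What is shaped like the stand but pink or turquoise is not meant.

How it is judged (in metres and radians):
On the way, in this order (a step that is already met when the one before it is completed fails the run):
1. the ball is fully home in the socket (tell-tale up) while the lever is still raised (value of joint telltale above 0.0036 m and horizontal distance between magnifier and stand below 0.004 m and angle between magnifier's own z axis and vertical below 0.08 rad and value of joint lever below 0.3 rad), for 0.2 s.
2. the latch lever is fully down with the ball still home (value of joint telltale above 0.0036 m and horizontal distance between magnifier and stand below 0.004 m and angle between magnifier's own z axis and vertical below 0.08 rad and value of joint lever above 0.54 rad), for 0.2 s.
At the end, for the whole second after the job is handed in: The magnifier rests on the stand: tell-tale lifted at least 3.6 mm, socket axis within 4 mm of the stand's axis, tilted less than 0.08 rad, lever at 0.54 rad or more, at rest and released (all of step 2 and linear speed of magnifier below 0.02 m/s); the robot touches nothing.
It fails at once if the stand's cushion spring is squashed by more than 5 mm (about 30 N) (value of joint cushion above 0.005 m).
It fails at once if a bystander is moved by more than 40 mm (distance of any of wax_cake, stamp, tumbler, pen_cup, resin_jar, dish from where it was at the start of the episode above 0.04 m).
It also fails if it takes over 72 s, if anything falls off the work surface, if the arm or the gripper's body presses on something with over 40 N, if the wrist force passes 120 N, or if a joint passes its speed limit or range.

ROBOT

A 6-joint arm with a two-finger parallel gripper is mounted at the origin on the work surface. World frame = base frame: x ahead of the robot, y to its left, z up, the work surface at z = 0. Lengths are in mm, angles in rad, forces in N, time in s.
With the tool pointing down it reaches from about 350 to 975 mm from the base axis. Payload 7.1 kg.
Tool frame: the origin (TCP) lies on the front face of the gripper's body, between the roots of the fingers; the fingertips stand 80 mm ahead of it and the grasp point (between the pads) lies 61 mm ahead of it (env.tips_ahead is the distance from the TCP to the fingertips, in mm); z points along the fingers, y is the line along which they close (so a half turn about z gives the same grasp; the last joint's range is limited). The gripper opens to 88 mm and grips with 3 to 60 N. Pads are 20 mm wide; open, the fingers measure 115 mm over their backs; the gripper's body (75 mm by 178 mm) begins 61 mm behind the grasp point.
Start: joints at [-1.31, 0.423, 1.63, -0, 1.089, -0.019], TCP at [172.621, -600.673, 302.675] pointing down, gripper open.
Joint ranges: [-3, 3], [-0.9, 2.11], [0.09, 2.58], [-1.31, 4.45], [0.11, 2.69], [-2.54, 2.54]. Speed limits (rad/s): [2.39, 2.39, 3.01, 3.14, 3.14, 3.14].

INTERFACE

Orientations are given as a unit quaternion [x, y, z, w].
In Python, from station import env, set_gripper, viewer, workorder gives the robot as it stands. Calls block until the motion is done:
- env.reach(position, orientation): joint-space move of the TCP to a pose.
- env.move_l(position, rot=None, rate=150, f_stop=None): straight line of the TCP; rot=None keeps the orientation; rate is the mean speed in mm/s. With f_stop (N) it stops when the force on the tool has changed by that much, and returns True; else False.
- env.move_joints(angles): joint-space move.
- set_gripper(opening): finger opening in mm; the grip force is fixed at half the most; returns when the fingers have stopped.
- env.hold(seconds).
- env.ik(position, orientation): joint angles nearest the present ones, or None.
- env.read_state(): the state.
- viewer.camera(name): name is "scene" or "top"; returns the picture (420x560x3 uint8, blue, green, red); there is no depth.
- viewer.camera_params(name): a dict with "fx", "fy", "cx", "cy" (pixels), "pose" (4x4, takes a point from camera to world coordinates). Camera axes: x right, y up, looking along -z (the intrinsics and any distortion apply to the point x, -y, -z); pixel columns grow to the right and rows downward; lengths in mm; the calibration is good to about 2 mm. A picture is of the moment at which its call begins. camera_params takes no time and is no camera call.
A pose or a line that the arm cannot do raises env.IKError and nothing moves.
- workorder.sign_off(): hands the job in; it is judged then, once.
The state is a dict: "time_s": time; "qpos": joint angles; "dq": joint speeds; "tau": joint torques, N m; "tool_pos": TCP position; "orientation": TCP orientation; "force": force on the tool from outside, world axes, zero at the start; "wrist_torque": the same for the moment, N m; "width": finger opening in mm; "grip_force": force on a finger pad.
Only numpy, scipy, OpenCV 4.12 (cv2) and the standard library are available. Lean on these libraries where they do the work, as an engineer would, in place of code of your own. Each camera call takes 0.05 s, during which the arm holds its last target. There are 200 camera calls.

## Working session

There is one attempt and no reset: what is moved stays moved. The work goes in short steps, each a Python script; the robot and the scene stay as the last script left them, time stands still between calls to the robot, and variables do not carry over. Pictures are saved under pics/ and viewed, at most 10 in all, crops included, and the job is handed in when it is done.

```bash
mkdir -p pics; ls; python3 - <<'E'
from station import env,viewer
import cv2,numpy as np
for n in("scene","top"):
    cv2.imwrite(f"pics/{n}0.png",viewer.camera(n)); p=viewer.camera_params(n); print(n,p)
s=env.read_state();print(s["time_s"],s["orientation"],s["width"],s["force"])
E
```

```text
pics
scene {'fx': 445.50031835582, 'fy': 445.50031835582, 'cx': 276.7732943252114, 'cy': 209.13138241401367, 'pose': array([[ 5.85101407e-01, -6.97332485e-01,  4.13985203e-01,
         9.17400170e+02],
       [ 8.10955239e-01,  5.04891019e-01, -2.95696904e-01,
        -2.95404111e+02],
       [-2.81835397e-03,  5.08736144e-01,  8.60917878e-01,
         9.28490857e+02],
       [ 0.00000000e+00,  0.00000000e+00,  0.00000000e+00,
         1.00000000e+00]])}
top {'fx': 430.04776822103076, 'fy': 430.04776822103076, 'cx': 282.65858162102717, 'cy': 209.9579000576298, 'pose': array([[-2.47484455e-03,  9.81678909e-01, -1.90526625e-01,
         3.03852286e+02],
       [-9.99468278e-01, -8.62268351e-03, -3.14453580e-02,
        -2.56417019e+01],
       [-3.25120955e-02,  1.90347495e-01,  9.81178269e-01,
         1.12203242e+03],
       [ 0.00000000e+00,  0.00000000e+00,  0.00000000e+00,
         1.00000000e+00]])}
0.1 [ 9.90223623e-01  1.39487255e-01 -9.03610224e-05 -6.88645636e-04] 88.0360612046109 [ 0.65388202  0.52995267 -0.6119706 ]
```

View pics/scene0.png

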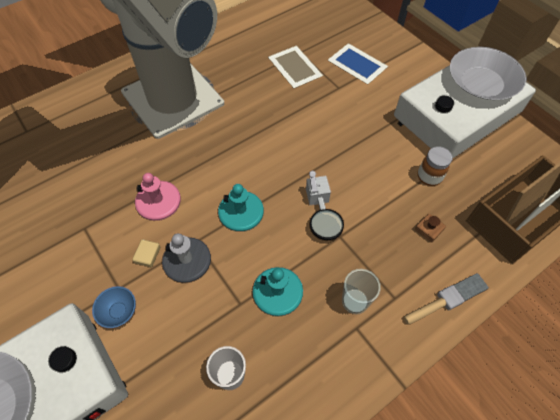

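View pics/top0.png

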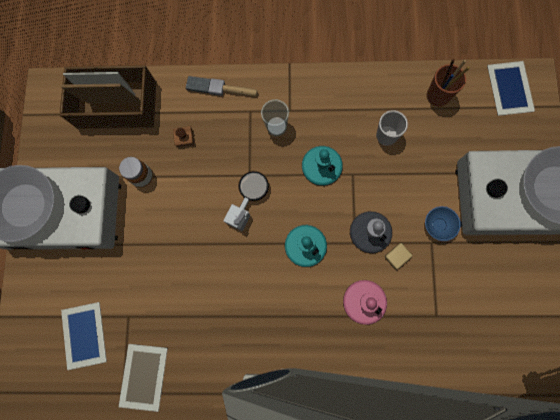

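The top view shows the dark stand with its foot at about (371,232) and its ball near (377,227). The magnifier block is at (237,217) and its lens at (254,187). In the scene view the stand foot is at (186,258), the ball at (179,240), the block at (319,188) and the lens at (326,225). Next I'll enlarge these and measure.

```bash
cat > h.py <<'E'
from station import env,set_gripper,viewer,workorder
import cv2,numpy as np
from scipy.spatial.transform import Rotation as R
P={n:viewer.camera_params(n) for n in("scene","top")}
def ray(n,u,v):
    p=P[n];T=p["pose"];d=np.array([(u-p["cx"])/p["fx"],-(v-p["cy"])/p["fy"],-1])
    return T[:3,3],T[:3,:3]@d
def plane(n,u,v,z):
    o,d=ray(n,u,v);return o+d*(z-o[2])/d[2]
def proj(n,X):
    p=P[n];T=p["pose"];c=T[:3,:3].T@(np.array(X)-T[:3,3])
    return np.array([p["cx"]-p["fx"]*c[0]/c[2],p["cy"]+p["fy"]*c[1]/c[2]])
def tri(a,b):
    (o1,d1),(o2,d2)=ray("scene",*a),ray("top",*b)
    t=np.linalg.lstsq(np.c_[d1,-d2],o2-o1,rcond=None)[0]
    A,B=o1+d1*t[0],o2+d2*t[1];return (A+B)/2,np.linalg.norm(A-B)
def crop(n,u,v,w=40,s=5,img=None):
    i=viewer.camera(n) if img is None else img
    return cv2.resize(i[v-w*3//4:v+w*3//4,u-w:u+w],None,fx=s,fy=s,interpolation=cv2.INTER_CUBIC)
E
python3 - <<'E'
from h import *
a=cv2.imread("pics/scene0.png");b=cv2.imread("pics/top0.png")
cv2.imwrite("pics/c1.png",np.vstack([np.hstack([crop("scene",320,205,img=a),crop("top",245,203,img=b)]),np.hstack([crop("scene",183,250,img=a),crop("top",375,235,img=b)])]))
def foot(n,i,c):
    m=(i.max(2)<75).astype(np.uint8);
    k,l,st,ce=cv2.connectedComponentsWithStats(m)
    cnt=cv2.findContours((l==l[c[1],c[0]]).astype(np.uint8),0,2)[0][0]
    e=cv2.fitEllipse(cv2.convexHull(cnt));return e
for n,i,c in(("scene",a,(200,268)),("top",b,(358,240))):
    e=foot(n,i,c);print(n,"foot",e,plane(n,*e[0],12))
for n,i,c in(("scene",a,(326,225)),("top",b,(254,187))):
    m=(i.max(2)<60).astype(np.uint8);k=np.zeros_like(m);cv2.circle(k,c,24,1,-1);m*=k
    cnt=max(cv2.findContours(m,0,2)[0],key=cv2.contourArea);e=cv2.fitEllipse(cv2.convexHull(cnt));print(n,"lens",e,plane(n,*e[0],24))
E
```

```text
Traceback (most recent call last):
cv2.error: OpenCV(4.12.0) /io/opencv/modules/imgproc/src/shapedescr.cpp:361: error: (-201:Incorrect size of input array) There should be at least 5 points to fit the ellipse in function 'fitEllipseNoDirect'
```

View pics/c1.png

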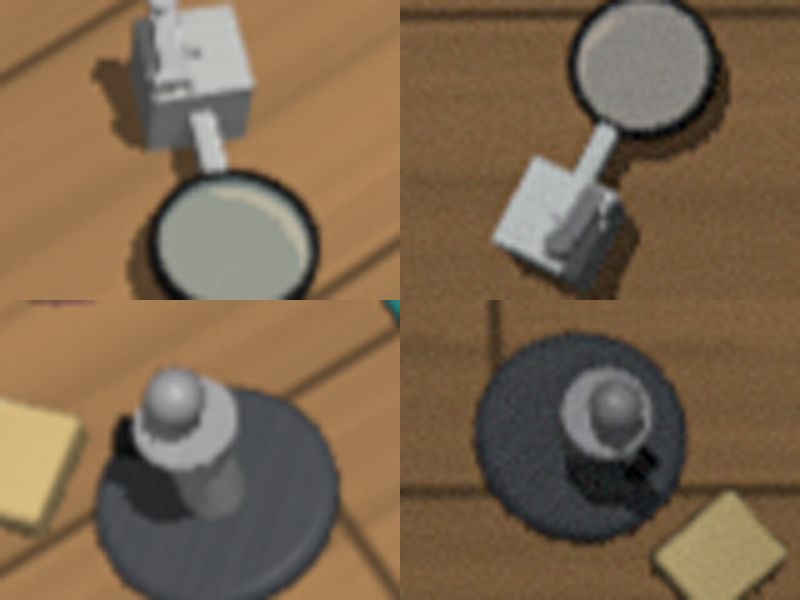

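Crops: the magnifier sits upright with its lever raised. In the scene crop the ball is at (174,396), and in the top crop at (615,404). Computing positions from these.

```bash
python3 - <<'E'
from h import *
a=cv2.imread("pics/scene0.png");b=cv2.imread("pics/top0.png")
S=lambda x,y:(280+x/5-.4,175+y/5-.4); T=lambda x,y:(205+(x-400)/5-.4,173+y/5-.4)
B,e=tri((143+174/5-.4,220+96/5-.4),(335+215/5-.4,205+104/5-.4));print("ball",B,e)
for n,i,c,t in(("scene",a,(186,258),18),("top",b,(371,232),18)):
    m=((i.max(2)<85)&(np.ptp(i,2)<30)).astype(np.uint8);k=np.zeros_like(m);cv2.circle(k,c,30,1,-1);m*=k
    cnt=max(cv2.findContours(m,0,2)[0],key=cv2.contourArea);e=cv2.fitEllipse(cv2.convexHull(cnt));print(n,"foot",e,plane(n,*e[0],10))
for n,i,c in(("scene",a,(326,225)),("top",b,(254,187))):
    m=(i.max(2)<60).astype(np.uint8);k=np.zeros_like(m);cv2.circle(k,c,21,1,-1);m*=k
    cnt=max(cv2.findContours(m,0,2)[0],key=cv2.contourArea);e=cv2.fitEllipse(cv2.convexHull(cnt));L=plane(n,*e[0],24);print(n,"lens",e,L)
st=[(132,15),(235,5),(255,88),(148,105)];q=np.array([plane("scene",*S(*p),46) for p in st]);print(q.round(),q.mean(0),np.linalg.norm(q-np.roll(q,1,0),axis=1))
st=[(537,155),(622,203),(578,288),(493,240)];q=np.array([plane("top",*T(*p),46) for p in st]);print(q.round(),q.mean(0),np.linalg.norm(q-np.roll(q,1,0),axis=1))
E
```

```text
ball [ 461.00138309 -219.54058768  107.9572284 ] 2.9952643988246512
scene foot ((185.61224365234375, 259.29071044921875), (45.14970397949219, 48.94744110107422), 75.43518829345703) [ 461.76937497 -222.42693665   10.        ]
top foot ((370.5708923339844, 232.09979248046875), (41.69838333129883, 43.229122161865234), 124.90731811523438) [ 459.32442835 -217.84205596   10.        ]
scene lens ((325.5607604980469, 225.104736328125), (30.113723754882812, 34.1096305847168), 120.16094207763672) [583.24848831  81.42437184  24.        ]
top lens ((253.05003356933594, 188.5363311767578), (31.27939796447754, 36.285003662109375), 13.264567375183105) [575.22519068  87.42673069  24.        ]
[[463. 116.  46.]
 [487. 160.  46.]
 [530. 137.  46.]
 [508.  91.  46.]] [496.93813842 125.95371695  46.        ] [51.45012674 50.09974258 47.96253286 51.5477125 ]
[[531. 139.  46.]
 [505.  95.  46.]
 [461. 117.  46.]
 [486. 161.  46.]] [495.91259576 127.75708323  46.        ] [49.10651115 50.9120766  48.8087671  50.54057624]
```

```bash
cat >> h.py <<'E'
YAW=-0.475
def rotq(yaw): # tool x along yaw (+pi), z down
    return (R.from_euler("z",yaw+np.pi)*R.from_euler("x",np.pi)).as_quat()
MX=lambda yaw:np.array([np.cos(yaw),np.sin(yaw),0])
def st(t=""):
    s=env.read_state();print(t,round(s["time_s"],1),"pos",s["tool_pos"].round(1) if hasattr(s["tool_pos"],"round") else s["tool_pos"],"F",np.round(s["force"],1),"w",round(s["width"],1),"g",np.round(s["grip_force"],1));return s
E
python3 - <<'E'
from h import *
m=np.array([496.4,126.9,0])+5*MX(YAW)
q=rotq(YAW);print(env.ik(list(m+[0,0,240]),list(q)), env.ik([460.5,-220,240],list(q)))
env.reach(list(m+[0,0,220]),list(q));st("above")
print(env.move_l(list(m+[0,0,95]),rate=120,f_stop=8));st("down")
set_gripper(0);st("grip")
env.move_l(list(m+[0,0,260]),rate=120);env.hold(.3);st("lift")
d=np.array([460.5,-220,0])+5*MX(YAW)
env.move_l(list(d+[0,0,260]),rate=200);env.hold(.3);st("over")
a=viewer.camera("scene");b=viewer.camera("top");cv2.imwrite("pics/s2.png",a);cv2.imwrite("pics/t2.png",b)
p=proj("scene",[461,-220,150]).astype(int);r=proj("top",[461,-220,150]).astype(int);print(p,r)
cv2.imwrite("pics/c2.png",np.hstack([crop("scene",*p,w=60,s=3.3,img=a),crop("top",*r,w=60,s=3.3,img=b)]))
E
```

```text
[ 0.22079515  0.35268022  1.91668694  0.          0.87222549 -0.87500118] [-0.46900215  0.34501949  1.9289466   0.          0.86762657 -1.56479848]
above 2.9 pos [501.1 124.  220.1] F [-0.3  0.4  0.1] w 87.4 g 0.0
False
down 4.1 pos [501.2 124.7  95.5] F [ 0.3 -0.1  0.3] w 87.8 g 0.0
grip 4.8 pos [501.2 124.7  95.1] F [0.1 0.5 0.8] w 47.5 g 30.0
lift 6.6 pos [500.8 124.6 259.7] F [ 0.2  0.3 -4.6] w 48.2 g 30.0
over 8.8 pos [ 465. -222.  260.] F [-0.2  0.5 -4. ] w 48.2 g 30.0
[173 229] [381 222]
```

View pics/c2.png

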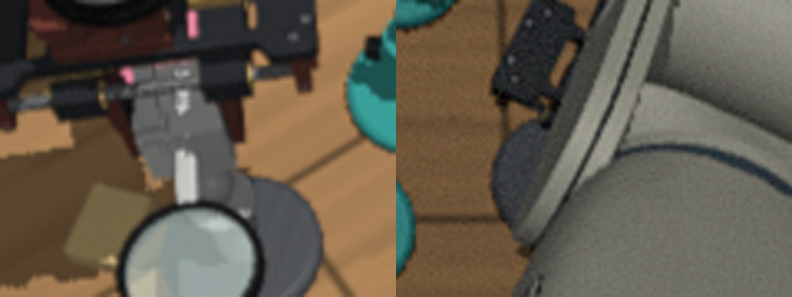

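The block is held and the lens is at about (190,262) in the left crop. The top view is blocked by the arm. I'll check tilt and offset by projecting the expected points onto a scene view enlarged more.

```bash
python3 - <<'E'
from h import *
a=cv2.imread("pics/s2.png");s=env.read_state();t=np.array(s["tool_pos"]);Z=t[2]-95
ex=MX(YAW);ey=MX(YAW+np.pi/2);O=np.array([t[0],t[1],0])-5*ex+[0,0,Z]
ob=proj("scene",O+95*ex+[0,0,24]);c=tuple(ob.astype(int));print("exp lens",ob)
m=(a.max(2)<60).astype(np.uint8);k=np.zeros_like(m);cv2.circle(k,c,26,1,-1);m*=k
cnt=max(cv2.findContours(m,0,2)[0],key=cv2.contourArea);print(cv2.fitEllipse(cv2.convexHull(cnt)))
u,v=165,222;w=45;f=8
i=crop("scene",u,v,w=w,s=f,img=a)
def d(X,col):
    p=(proj("scene",X)-[u-w,v-w*3//4])*f+f/2;cv2.circle(i,tuple(int(x) for x in p),3,col,-1)
for x in(-24,24):
    for y in(-24,24):
        for z in(0,46): d(O+x*ex+y*ey+[0,0,z],(0,0,255) if z else (255,0,0))
for k in range(24):
    A=k*np.pi/12;d(O+(95+40*np.cos(A))*ex+40*np.sin(A)*ey+[0,0,30],(0,255,0))
d([460.5,-220,108],(255,0,255))
cv2.imwrite("pics/c3.png",i)
E
```

```text
exp lens [171.15006302 264.97107734]
((170.67733764648438, 265.466064453125), (42.12004852294922, 45.8748664855957), 60.13982009887695)
```

View pics/c3.png

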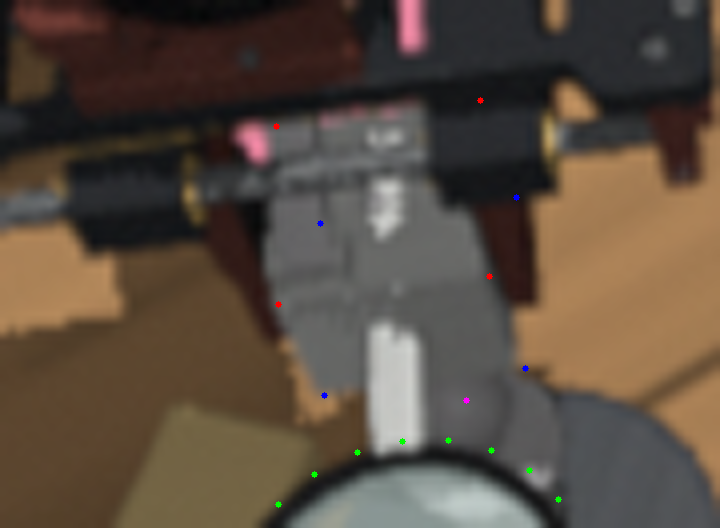

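The grasp agrees with the model: block corners and lens match within about 1 px, and it's level. I'll shift slightly toward the scene-camera estimate and lower with a force stop.

```bash
python3 - <<'E'
from h import *
d=np.array([461.2,-221.0,0])+5*MX(YAW)
env.move_l(list(d+[0,0,228]),rate=80);env.hold(.3);st("pre")
print(env.move_l(list(d+[0,0,178]),rate=15,f_stop=5));s=st("contact")
print("underside",s["tool_pos"][2]-95)
E
```

```text
pre 9.8 pos [ 465.8 -223.4  228.4] F [ 1.1  0.3 -3.3] w 48.0 g 30.0
True
contact 11.8 pos [ 465.8 -222.5  195.6] F [ 2.   3.6 -1.4] w 47.9 g 30.0
underside 100.59567771644933
```

```bash
python3 - <<'E'
from h import *
p=np.array(env.read_state()["tool_pos"]);p[2]=196
d0=np.array([461.2,-221.0,0])+5*MX(YAW)
for o in([.3,1,0],[.5,2,0],[.5,3,0]):
    t=d0+o;t[2]=197;env.move_l(list(t),rate=20);env.hold(.25);st(o)
E
```

```text
[0.3, 1, 0] 12.3 pos [ 465.8 -222.3  196.9] F [-0.4 -0.6 -4.1] w 47.8 g 30.0
[0.5, 2, 0] 12.8 pos [ 466.2 -221.3  197. ] F [ 0.2 -0.1 -3.6] w 47.2 g 30.0
[0.5, 3, 0] 13.3 pos [ 466.2 -220.5  197.1] F [-1.5 -3.1 -2.1] w 47.9 g 30.0
```

```bash
python3 - <<'E'
from h import *
t=np.array([461.5,-219.5,0])+5*MX(YAW)
env.move_l(list(t+[0,0,197]),rate=20);env.hold(.3);st("c")
for z in range(195,170,-2):
    h=env.move_l(list(t+[0,0,z]),rate=10);s=st(z)
    if s["force"][2]>6 : break
E
```

```text
c 13.8 pos [ 466.  -221.7  196.9] F [-0.1  0.5 -3.9] w 47.8 g 30.0
195 14.2 pos [ 466.  -221.9  195.1] F [ 0.1 -0.9 -2.5] w 47.3 g 30.0
193 14.5 pos [ 466.2 -222.   193.4] F [-0.4 -0.8  3.4] w 47.7 g 30.0
191 14.9 pos [ 466.5 -222.   191.5] F [-0.2 -1.6  5.3] w 48.0 g 30.0
189 15.2 pos [ 466.6 -222.1  189. ] F [ 3.3 -1.4 -2.3] w 47.7 g 30.0
187 15.6 pos [ 465.2 -221.4  186.1] F [  1.6  -0.7 -10.3] w 47.8 g 30.0
185 15.9 pos [ 465.  -221.3  184.1] F [ -0.6  -0.1 -14. ] w 47.6 g 30.0
183 16.3 pos [ 465.4 -221.6  182.6] F [ -1.3  -0.  -15. ] w 47.9 g 30.0
181 16.6 pos [ 466.7 -222.2  181.6] F [-0.8 -1.  -6. ] w 47.6 g 30.0
179 17.0 pos [ 466.5 -222.   179.4] F [ 1.2 -0.9 -2.7] w 48.2 g 30.0
177 17.3 pos [ 466.5 -222.   177.8] F [-0.1  1.5  6.2] w 47.8 g 30.0
```

```bash
python3 - <<'E'
from h import *
p=np.array(env.read_state()["tool_pos"]);t=np.array([461.5,-219.5,0])+5*MX(YAW)
env.move_l(list(t+[0,0,176]),rate=6,f_stop=7);env.hold(.3);st("press")
set_gripper(88);env.hold(.3);st("open")
env.move_l(list(t+[0,0,290]),rate=120)
env.move_l(list(t+[-60,160,290]),rate=200)
a=viewer.camera("scene");b=viewer.camera("top");cv2.imwrite("pics/s4.png",a);cv2.imwrite("pics/t4.png",b)
p=proj("scene",[475,-225,115]).astype(int);r=proj("top",[475,-225,115]).astype(int);print(p,r);st()
cv2.imwrite("pics/c4.png",np.hstack([crop("scene",*p,w=50,s=4,img=a),crop("top",*r,w=50,s=4,img=b)]))
E
```

```text
press 17.9 pos [ 466.5 -222.   177.2] F [-1.8  1.   9.4] w 48.1 g 30.0
open 19.0 pos [ 465.9 -221.8  176. ] F [0.9 0.4 0.3] w 87.9 g 0.0
[178 243] [380 219]
 21.2 pos [406.4 -62.4 290. ] F [ 0.5 -0.2  0.1] w 87.6 g 0.0
```

View pics/c4.png

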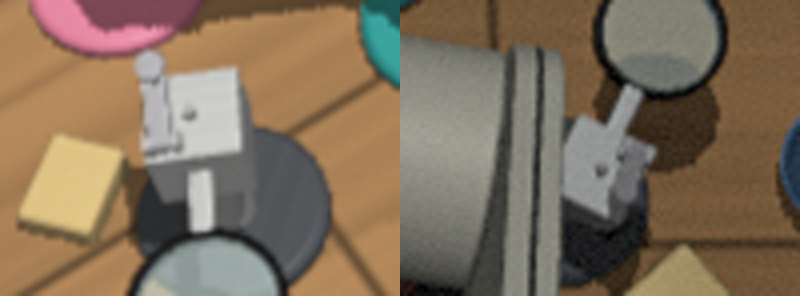

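The block is level on the stand, with the tell-tale pin standing up at (189,113) in the scene crop. The lever is still raised, with its pad at (149,64). I'll confirm the pad position.

```bash
python3 - <<'E'
from h import *
S=lambda x,y:(128+x/4-.4,206+y/4-.4);T=lambda x,y:(330+(x-400)/4-.4,182+y/4-.4)
ex=MX(YAW);ey=MX(YAW+np.pi/2);O=np.array([461.5,-219.5,85])
print("pad",plane("scene",*S(149,64),O[2]+80),"exp",O-10*ex-14*ey+[0,0,81])
print("top",plane("scene",*S(193,115),131),"pin",plane("scene",*S(189,112),137),plane("top",*T(601,169),137))
a=cv2.imread("pics/s4.png")
c=proj("scene",O+95*ex+[0,0,24]);m=(a.max(2)<60).astype(np.uint8);k=np.zeros_like(m);cv2.circle(k,tuple(c.astype(int)),24,1,-1);m*=k
cnt=max(cv2.findContours(m,0,2)[0],key=cv2.contourArea);e=cv2.fitEllipse(cv2.convexHull(cnt));print(c,e,"lens",plane("scene",*e[0],O[2]+24),O+95*ex)
E
```

```text
pad [ 444.64199239 -227.45042945  165.        ] exp [ 446.20433452 -227.37671363  166.        ]
top [ 462.57458032 -220.5925767   131.        ] pin [ 463.34156968 -221.94797894  137.        ] [ 460.57365377 -217.91688417  137.        ]
[180.0276273  281.69137674] ((178.27613830566406, 280.5997619628906), (41.14523696899414, 44.40169906616211), 168.9896697998047) lens [ 541.99891371 -264.60137062  109.        ] [ 545.98280855 -262.94715248   85.        ]
```

```bash
python3 - <<'E'
from h import *
set_gripper(0);env.hold(.2);ta=env.tips_ahead;print(ta)
ex=MX(YAW);ey=MX(YAW+np.pi/2);O=np.array([461.3,-219.8,84.5+ta])
q=rotq(YAW)
P0=O-12*ex-14*ey
env.reach(list(P0+[0,0,100]),list(q));st("above")
print(env.move_l(list(P0+[0,0,74]),rate=20,f_stop=2.5));s=st("touch")
z0=s["tool_pos"][2]-O[2];print("pad h",z0)
for h in np.arange(z0-2,52,-2):
    x=-24+12*min(1,max(0,(h-61)/20))
    r=env.move_l(list(O+x*ex-14*ey+[0,0,h]),rate=15);s=st(round(h,1))
    if s["force"][2]>10: break
E
```

```text
80.0
above 23.5 pos [ 443.7 -226.1  264.2] F [ 0.8  0.6 -0.3] w 0.6 g 0.0
True
touch 24.4 pos [ 444.1 -226.8  244.4] F [0.  0.1 4.3] w 0.4 g 2.3
pad h 79.91434396921329
77.9 24.7 pos [ 442.8 -226.1  242.7] F [-0.4 -0.4  5. ] w 0.5 g 2.4
75.9 25.1 pos [ 441.5 -225.4  240.6] F [-0.9  0.2  4.2] w 0.3 g 2.5
73.9 25.4 pos [ 440.3 -224.8  238.5] F [-1.1 -0.4  4.9] w 0.4 g 2.5
71.9 25.7 pos [ 439.1 -224.2  236.4] F [-1.2 -0.1  4.2] w 0.5 g 2.4
69.9 26.0 pos [ 438.1 -223.7  234.4] F [-1.9  0.8  4.3] w 0.5 g 2.3
67.9 26.3 pos [ 437.2 -223.2  232.4] F [-1.5  1.   4.1] w -0.2 g 2.1
65.9 26.6 pos [ 436.3 -222.7  230.4] F [-0.5 -0.2  4.3] w 0.5 g 1.9
63.9 26.9 pos [ 435.4 -222.2  228.4] F [ 0.1 -0.6  3.1] w 0.4 g 1.7
61.9 27.2 pos [ 434.1 -221.6  226.4] F [ 0.2 -0.5  4.3] w 0.5 g 1.7
59.9 27.5 pos [ 433.8 -221.5  224.5] F [ 1.2 -1.8  5.4] w 0.5 g 2.7
57.9 27.8 pos [ 434.1 -221.7  223.2] F [ 0.1 -0.5 12.1] w 0.7 g 5.9
```

End stop reached. Now I'll back off and look.

```bash
python3 - <<'E'
from h import *
env.hold(.4);st()
p=np.array(env.read_state()["tool_pos"])
env.move_l(list(p+[0,0,70]),rate=80);env.move_l(list(p+[-20,180,90]),rate=200)
a=viewer.camera("scene");b=viewer.camera("top");st()
p=proj("scene",[475,-225,115]).astype(int);r=proj("top",[475,-225,115]).astype(int)
cv2.imwrite("pics/c5.png",np.hstack([crop("scene",*p,w=50,s=4,img=a),crop("top",*r,w=50,s=4,img=b)]))
E
```

```text
28.2 pos [ 434.1 -221.6  223.2] F [-0.3 -0.6 11.5] w 0.6 g 5.7
 30.4 pos [414.2 -42.3 313. ] F [-0.2 -0.   0.1] w 0.1 g 0.0
```

View pics/c5.png

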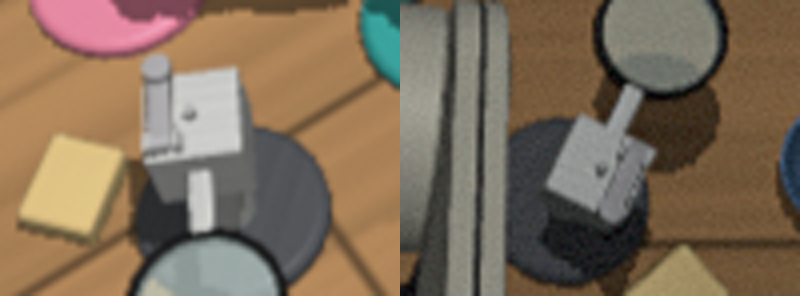

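The lever lies flat with its pad at (156,66) in the scene crop. The pin is up at (189,113), and the block and wax cake haven't moved. Handing in.

```bash
python3 -c "
from station import workorder
print(workorder.sign_off())"
```

```text
the job is handed in; nothing more can be done
None
```

The job is handed in, with no verdict returned: the last pictures show the magnifier level on its stand, the tell-tale pin up and the lever fully down, the arm is clear, and the press stayed at about 17 N or less by the wrist force.

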